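# Set a stand's stop collar with a fork gauge

### The arm

A 6-joint arm with a two-finger parallel gripper is mounted at the origin on the work surface. World frame = base frame: x ahead of the robot, y to its left, z up, the work surface at z = 0. Lengths are in m, angles in rad, forces in N, time in s.
With the tool pointing down it reaches from about 0.35 to 0.975 m from the base axis. Payload 4.9 kg.
Tool frame: the origin (TCP) lies on the mounting face of the last link; the fingertips stand 173 mm ahead of it and the grasp point (between the pads) lies ctrl.pinch_z ahead of it (ctrl.pinch_z is the distance from the TCP to the grasp point, in m); z points along the fingers, y is the line along which they close (so a half turn about z gives the same grasp; the last joint's range is limited). The gripper opens to 85 mm and grips with 20 to 120 N. Pads are 22 mm wide; open, the fingers measure 114 mm over their backs; the gripper's body (76 mm by 85 mm) begins 54 mm behind the grasp point. The pads swing forward as they close: fully open they stand 13 mm farther back than shut.
Start: joints at [-1.37, 0.053, 1.613, -0, 1.476, -0.119], TCP at [0.196, -0.593, 0.405] pointing down, gripper open.
Joint ranges: [-3.01, 3.01], [-1.01, 2.22], [0.06, 2.58], [-1.02, 4.17], [0.09, 2.62], [-3.14, 3.14]. Speed limits (rad/s): [2.57, 2.57, 3.14, 3.14, 3.14, 3.14].

### API

Orientations are given as a rotation vector (axis times angle).
In Python, from station import telemetry, eyes, ctrl gives the robot as it stands.
- The arm moves only by the tool apply_moves, never from a script. Its argument "plan" is a list of rows, each a list of 5 numbers: the finger opening in m, from 0 to 0.0854, then the shift along the tool's x, y, z in m, then the turn about the tool's z in rad. In form: [[jaw, x, y, z, roll], ...]. A call has 1 to 12 rows; each row is the pose to reach, as a shift and turn from the pose commanded when the call began, along the tool's axes at that moment; what a row does not reach only later rows make up. A row lasts 1/12 s, in which the tool goes at most 41.7 mm and 7.16 degrees, less where a joint would pass 70% of its speed; a pose out of reach is approached as far as the arm can. A call with a gripper value outside its range is refused whole. The fingers move at their own pace and stop on an object; "newtons" is the grip in N (left out, the last holds). Time passes only in rows, so rows that repeat a pose let the fingers close. It gives the time, the measured TCP pose, the force, the opening and the grip force at its end, in the units of the state.
- telemetry.get_obs(): the state, without advancing time (a new reading comes with each control period).
- eyes.get_image(name): name is "side" or "top" or "wrist"; returns a dict with "img" (400x640x3 uint8, blue, green, red), "range_z" (400x640 float32, m along the optical axis (not along the pixel's ray), 0 where there is no reading), "K" (3x3 intrinsics, pixels), "pose" (4x4, takes a point from camera to world coordinates); the wrist camera has in their place "hand_eye" (4x4, takes a point from camera to tool coordinates, whose origin is the TCP and whose axes are the flange's). Camera axes: x right, y down, z forward; pixel columns grow to the right and rows downward; lengths in m; the calibration is good to about 2 mm. A picture is of the moment at which its call begins: read the wrist's pose just before it.
- ctrl.finish_job(): hands the job in; it is judged then, once.
Trained networks look in a picture, given as the dict that the camera call returned (one of the last four; its "shot" number tells which), for a name from the list of things; names that differ only in an ending like _2 or _b are one class to them, and where a whole thing is asked for, a point or a joint stands for the part that bears it (a point fixed in the world has none). Each returns a list of dicts, best first, with "confidence" (0 to 1); they miss things now and then, are a little off and sometimes report something else, mostly with a low value. They report only what shows in the picture. A call takes as long as a camera call.
- eyes.search_frame(thing, picture): "box" ([left, top, right, bottom] in pixels, round what is visible of it).
- eyes.outline_of(thing, picture): "region" (400x640 bool, what is visible of it) and "box" ([left, top, right, bottom] in pixels, round what is visible of it).
- eyes.tip_of(thing, picture): "point" ([column, row] in pixels: a listed point, or the origin of a listed thing).
The state is a dict: "t": time; "q": joint angles; "dq": joint speeds; "effort": joint torques, N m; "tool_pos": TCP position; "tool_rot": TCP orientation; "contact_force": force on the tool from outside, world axes, zero at the start; "wrist_torque": the same for the moment, N m; "opening": finger opening in m; "grip_force": force on a finger pad.
Only numpy, scipy, OpenCV 4.12 (cv2) and the standard library are available. Lean on these libraries where they do the work, as an engineer would, in place of code of your own. Each camera call takes 0.05 s, during which the arm holds its last target. There are 200 camera calls.

### The job

Set the stop collar of the inspection stand to the taller of the two fork-shaped gauge blocks: slide that block's fork under the collar, flat on the stand's round foot and fully home against the threaded rod, then spin the knurled collar down until its sprung ring lightly nips the block - felt as contact, at about 10 N, never as much as 25 N. Leave the block nipped there, let go of everything, and leave the short block and the other things on the desk alone.

Things in the scene. Friction and masses are not known exactly. Their poses are not given: they have to be found in the camera images.
- rod_foot (a point): The stand, fixed to the desk: a round grey foot, 140 mm across, 8 mm thick, with an upright threaded steel rod, 12 mm in diameter, rising from its middle to 100 mm above the desk. This point: on the rod's axis at the foot's upper face.
- collar: Knurled aluminium collar on the rod, 50 mm in diameter, 28 mm tall; origin at the centre of its underside (the knurled part's), z up. Right-hand thread: clockwise from above lowers it, 20 mm per turn. Friction about 0.06 N m; it stays where it is left and cannot be pulled along the rod without turning. At the start its underside is 12 to 18 mm above where the tall block's top will be.
- tall_gauge_slot (a point): Tall gauge block: aluminium, 30 mm tall, loose, 130 g: a fork 40 mm wide with a 16 mm slot, flared, open to its +x. This point: where the rod's axis lies when fully home (rod touching the slot's bottom, 6 mm behind it), half-way up (15 mm). Fork tips end 22 mm ahead of it, fork's back 24 mm behind it; then a tail 20 mm wide runs to -x, ending 88 mm behind it. z up.
- tall_gauge_tail (a point): Point on the centre line of the tall block's tail, 62 mm behind (to -x of) its slot point, half-way up (15 mm above its underside): the place to grip it, 20 mm wide across y. Axes as the block's.
- short_gauge_slot (a point): The short gauge block: same outline as the tall one but only 18 mm tall. Its slot point, 9 mm above its underside; axes as for the tall one. Not needed: leave it alone.
- mug: White mug, 82 mm across, 95 mm tall, with a handle; origin at the centre of its underside. Leave alone.
- phone: Black phone, 150 x 72 x 9 mm, lying flat; origin at the centre of its underside, long side along its x. Leave alone.
- mouse: Black computer mouse, 105 x 60 x 31 mm; origin at the centre of its underside, long side along its x. Leave alone.
- collar_mid (a point): Centre of the collar, on the rod's axis, half-way up (14 mm above its underside). A steel pressure ring, 42 mm wide, turns with it and stands 2.5 to 8.5 mm proud below its underside, differently each time: it meets the block first. The ring is sprung, 18 N per mm, up to 2.5 mm. Each newton on the block adds about 0.003 N m to the turning torque.

How it is judged:
By the outcome, as a careful person would: the job done as asked, in the order asked, and still so for the second after the job is handed in, with the robot touching nothing.
It also fails if it takes over 72 s, if anything falls off the work surface, if the arm or the gripper's body presses on something with over 40 N, if the wrist force passes 120 N, or if a joint passes its speed limit or range.

## Working session

There is one attempt and no reset: what is moved stays moved. The work goes in short steps, Python scripts to look and compute and a tool call to move; the robot and the scene stay as the last step left them, time stands still between calls to the robot, and variables do not carry over. Pictures are saved under pics/ and viewed, at most 10 in all, crops included, and the job is handed in when it is done.

Besides the shell and the picture viewer there is one more tool, called after "Emit:" by a JSON object that holds its "op" and its "data", one argument or row to a line. apply_moves: Moves the arm, as the interface text tells. Its arguments: {"type":"object","properties":{"plan":{"type":"array","items":{"type":"array","items":{"type":"number"}}},"newtons":{"type":"number"}},"required":["plan"]}

```bash
mkdir -p pics; cat > h.py <<'E'
import numpy as np, cv2
from scipy.spatial.transform import Rotation as R
from station import telemetry, eyes, ctrl
def tcp():
    o=telemetry.get_obs(); T=np.eye(4); T[:3,:3]=R.from_rotvec(o['tool_rot']).as_matrix(); T[:3,3]=o['tool_pos']; return T
def shot(n):
    T=tcp(); p=eyes.get_image(n); P=p['pose'] if 'pose' in p else T@p['hand_eye']; return p,np.array(P)
def at(p,P,uv,z=None):
    "pixel -> world; on plane z if given, else by depth"
    r=np.linalg.inv(p['K'])@[uv[0],uv[1],1]
    if z is None:
        u,v=map(int,uv); w=p['range_z'][v-2:v+3,u-2:u+3]; d=np.median(w[w>0])
    else:
        d=(z-P[2,3])/(P[:3,:3]@r)[2]
    return P[:3,:3]@(r*d)+P[:3,3]
def cloud(p,P,m):
    v,u=np.nonzero(m&(p['range_z']>0)); d=p['range_z'][v,u]
    c=np.linalg.inv(p['K'])@np.vstack([u,v,np.ones_like(u)])*d
    return (P[:3,:3]@c).T+P[:3,3]
E
python3 - <<'E'
from h import *
print(ctrl.pinch_z, telemetry.get_obs())
for n in ('top','side'):
    p,P=shot(n); cv2.imwrite(f'pics/{n}0.png',p['img']); print(n,P[:3,3].round(3),P[:3,2].round(2))
    for t in ('rod_foot','collar','collar_mid','tall_gauge_slot','tall_gauge_tail','short_gauge_slot','mug','phone','mouse'):
        for k in eyes.tip_of(t,p)[:2]:
            print(t,round(k['confidence'],2),np.round(k['point']),at(p,P,k['point']).round(3))
E
```

```text
0.1547 {'t': 0.0, 'q': array([-1.37002456e+00,  5.33601366e-02,  1.61425717e+00,  1.62274850e-05,
        1.47600713e+00, -1.18969883e-01]), 'dq': array([ 0.00015076, -0.00019068,  0.00041257,  0.00094195,  0.00061412,
       -0.00011247]), 'effort': array([ 9.73167880e-04, -3.93680799e+01, -3.70177352e+01, -1.75201790e-04,
        7.02461286e-03,  9.35052782e-06]), 'tool_pos': array([ 0.19641867, -0.59306055,  0.40348263]), 'tool_rot': array([-3.09952615e+00, -4.99786588e-01,  1.05079558e-04]), 'contact_force': array([ 0.40412857,  0.89566889, -0.43767505]), 'wrist_torque': array([-0.01293722,  0.00378688,  0.02426318]), 'grip_force': 0.0, 'opening': 0.08555171413722512}
top [ 0.424 -0.008  1.04 ] [ 0.2  -0.01 -0.98]
rod_foot 0.74 [314. 210.] [ 0.605 -0.01   0.085]
collar 0.74 [308. 210.] [0.606 0.003 0.085]
collar_mid 0.84 [312. 209.] [ 0.607 -0.005  0.095]
tall_gauge_slot 0.86 [205. 250.] [0.542 0.263 0.03 ]
tall_gauge_tail 0.64 [211. 270.] [0.493 0.252 0.031]
short_gauge_slot 0.65 [405. 232.] [ 0.543 -0.233  0.017]
mug 0.79 [214. 175.] [0.738 0.24  0.007]
mug 0.57 [312. 210.] [ 0.606 -0.007  0.086]
phone 0.69 [311. 153.] [ 0.771 -0.017  0.01 ]
mouse 0.81 [393. 152.] [ 0.749 -0.227  0.032]
mouse 0.7 [210. 268.] [0.496 0.252 0.031]
side [ 0.397 -0.513  0.662] [ 0.27  0.62 -0.74]
rod_foot 0.78 [316. 215.] [ 0.613 -0.008  0.016]
collar 0.74 [316. 197.] [ 0.608 -0.018  0.082]
collar_mid 0.92 [317. 196.] [ 0.611 -0.017  0.082]
tall_gauge_tail 0.84 [226. 151.] [0.492 0.249 0.019]
short_gauge_slot 0.93 [334. 323.] [ 0.552 -0.226 -0.   ]
mug 0.83 [324. 135.] [0.722 0.204 0.032]
mug 0.48 [437. 279.] [ 0.745 -0.235  0.03 ]
phone 0.65 [389. 196.] [ 0.778 -0.013  0.008]
mouse 0.79 [437. 282.] [ 0.742 -0.241  0.031]
```

View pics/top0.png

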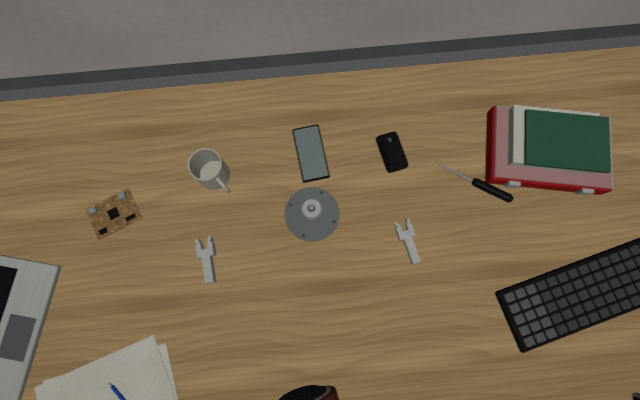

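```bash
python3 - <<'E'
from h import *
p,P=shot('top')
m=np.zeros((400,640),bool); m[215:300,160:260]=1
c=cloud(p,P,m); c=c[(c[:,2]>.024)&(c[:,2]<.036)]
print('tall',len(c),c.min(0).round(3),c.max(0).round(3))
box=cv2.minAreaRect((c[:,:2]*1000).astype(np.float32)); print(box,cv2.boxPoints(box).round(1).tolist())
a=np.zeros((60,60),int)
m[:]=0; m[150:270,250:380]=1
c=cloud(p,P,m)
for lo,hi in((.055,.09),(.094,.11),(.004,.013)):
    s=c[(c[:,2]>lo)&(c[:,2]<hi)]; 
    if len(s): print(lo,len(s),np.percentile(s,[1,50,99],axis=0).round(3).tolist(), cv2.minEnclosingCircle((s[:,:2]*1000).astype(np.float32)))
E
```

```text
tall 472 [0.464 0.245 0.024] [0.576 0.289 0.036]
((519.093017578125, 264.3497009277344), (110.4408950805664, 41.32978820800781), 5.879326820373535) [[462.0, 279.20001220703125], [466.29998779296875, 238.10000610351562], [576.0999755859375, 249.39999389648438], [571.9000244140625, 290.6000061035156]]
0.055 335 [[0.588, -0.026, 0.063], [0.609, -0.003, 0.083], [0.634, 0.02, 0.087]] ((612.5550537109375, -3.005631923675537), 25.151077270507812)
0.094 21 [[0.607, -0.007, 0.096], [0.612, -0.002, 0.1], [0.619, 0.003, 0.104]] ((612.9708862304688, -2.40783953666687), 5.8133440017700195)
0.004 3629 [[0.478, -0.171, 0.004], [0.632, -0.01, 0.009], [0.78, 0.145, 0.013]] ((632.2086181640625, -14.806901931762695), 220.89649963378906)
```

The top view shows the tall block left at px (205,260), the stand at (312,212) and the short block right at (408,240). The measured heights of 30 and 17 mm fit. I'll move over the tall block with the half-turned grasp, which leaves q6 room for screwing the collar.

```bash
cat >> h.py <<'E'
def goal(x,y,z,yaw,cmd=None):
    "shifts (tool axes) to bring TCP to xyz with tool-x heading yaw [deg]"
    T=tcp(); d=T[:3,:3].T@(np.array([x,y,z])-T[:3,3]); y0=np.degrees(np.arctan2(T[1,0],T[0,0]))
    print('shift',d.round(4),'roll',np.radians(-((yaw-y0+180)%360-180)).round(4),'yaw now',y0.round(2),'tilt',T[:3,2].round(4),'q6',telemetry.get_obs()['q'][5].round(3))
E
python3 - <<'E'
from h import *
print(eyes.get_image('wrist')['hand_eye'])
goal(.45,-.1,.40,100); goal(.48,.25,.38,188)
E
```

```text
[[-9.29633259e-04 -9.65617343e-01 -2.59965926e-01  6.52821303e-02]
 [ 9.99999059e-01 -1.15989913e-03  7.32351081e-04 -4.76346374e-05]
 [-1.00870516e-03 -2.59965001e-01  9.65617513e-01  3.04898437e-02]
 [ 0.00000000e+00  0.00000000e+00  0.00000000e+00  1.00000000e+00]]
shift [ 0.3957 -0.3886  0.0047] roll -1.4256 yaw now 18.32 tilt [-0.  0. -1.] q6 -0.119
shift [ 0.5342 -0.7114  0.0247] roll -2.9614 yaw now 18.32 tilt [-0.  0. -1.] q6 -0.119
```

Emit:
{"op": "apply_moves", "data": {
  "plan": [
    [0.085,0.396,-0.389,0.005,-1.42],
    [0.085,0.396,-0.389,0.005,-1.42],
    [0.085,0.396,-0.389,0.005,-1.42],
    [0.085,0.396,-0.389,0.005,-1.42],
    [0.085,0.396,-0.389,0.005,-1.42],
    [0.085,0.396,-0.389,0.005,-1.42],
    [0.085,0.396,-0.389,0.005,-1.42],
    [0.085,0.396,-0.389,0.005,-1.42],
    [0.085,0.396,-0.389,0.005,-1.42],
    [0.085,0.396,-0.389,0.005,-1.42],
    [0.085,0.396,-0.389,0.005,-1.42],
    [0.085,0.396,-0.389,0.005,-1.42]
  ]
}}

```text
t: 2.1
tool_pos: [0.4252, -0.1465, 0.4006]
tool_rot: [2.02, 2.405, 0.0]
contact_force: [0.8, -0.0, -0.4]
opening: 0.0849
grip_force: 0.0
```

```bash
python3 - <<'E'
from h import *
goal(.48,.25,.38,188)
E
```

```text
shift [0.3811 0.1224 0.0204] roll -1.5368 yaw now 99.95 tilt [ 1.2e-03 -7.0e-04 -1.0e+00] q6 -0.671
```

Emit:
{"op": "apply_moves", "data": {
  "plan": [
    [0.085,0.381,0.122,0.02,-1.53],
    [0.085,0.381,0.122,0.02,-1.53],
    [0.085,0.381,0.122,0.02,-1.53],
    [0.085,0.381,0.122,0.02,-1.53],
    [0.085,0.381,0.122,0.02,-1.53],
    [0.085,0.381,0.122,0.02,-1.53],
    [0.085,0.381,0.122,0.02,-1.53],
    [0.085,0.381,0.122,0.02,-1.53],
    [0.085,0.381,0.122,0.02,-1.53],
    [0.085,0.381,0.122,0.02,-1.53],
    [0.085,0.381,0.122,0.02,-1.53],
    [0.085,0.381,0.122,0.02,-1.53]
  ]
}}

```text
t: 3.1
tool_pos: [0.4809, 0.2493, 0.3799]
tool_rot: [0.169, -3.136, 0.0]
contact_force: [-0.1, 0.2, 0.1]
opening: 0.0849
grip_force: 0.0
```

Emit:
{"op": "apply_moves", "data": {
  "plan": [
    [0.085,0,0,0,-0.17],
    [0.085,0,0,0,-0.17],
    [0.085,0,0,0,-0.17]
  ]
}}

```text
t: 3.35
tool_pos: [0.4811, 0.2477, 0.3802]
tool_rot: [0.421, -3.113, 0.0]
contact_force: [0.3, 0.4, 0.0]
opening: 0.0849
grip_force: 0.0
```

```bash
python3 - <<'E'
from h import *
goal(.48,.25,.38,188)
p,P=shot('wrist'); cv2.imwrite('pics/w1.png',p['img'])
for t in ('tall_gauge_slot','tall_gauge_tail'):
    for k in eyes.tip_of(t,p)[:1]: print(t,k['confidence'],k['point'],at(p,P,k['point'],.015).round(4),at(p,P,k['point'],.03).round(4))
c=cloud(p,P,np.ones((400,640),bool)); c=c[(c[:,2]>.026)&(c[:,2]<.034)&(abs(c[:,0]-.52)<.09)&(abs(c[:,1]-.26)<.06)]
b=cv2.minAreaRect((c[:,:2]*1000).astype(np.float32)); print(len(c),np.median(c[:,2]),b)
# tail-only direction: points in rear half
t=c[c[:,0]<.505]; bins=[(x,(lambda s:(s.min()+s.max())/2)(t[abs(t[:,0]-x)<.003,1]),np.ptp(t[abs(t[:,0]-x)<.003,1])) for x in np.arange(.47,.505,.005)]
print(np.round(bins,4).tolist()); f=np.polyfit(*np.array(bins)[:,:2].T,1); print(f,np.degrees(np.arctan(f[0])))
E
```

```text
shift [0.0004 0.0025 0.0002] roll 0.1295 yaw now -164.58 tilt [-0. -0. -1.] q6 -1.502
tall_gauge_slot 0.76 [321.1, 240.2] [0.5559 0.2714 0.015 ] [0.5496 0.2695 0.03  ]
tall_gauge_tail 0.62 [328.8, 193.1] [0.4929 0.2638 0.015 ] [0.4895 0.2623 0.03  ]
1697 0.030218678591809156 ((519.4597778320312, 264.3134460449219), (111.2278060913086, 39.88702392578125), 5.845174312591553)
[[0.47, 0.2588, 0.0198], [0.475, 0.2594, 0.0201], [0.48, 0.2599, 0.0204], [0.485, 0.2604, 0.0199], [0.49, 0.2608, 0.0197], [0.495, 0.2616, 0.0203], [0.5, 0.2622, 0.0202], [0.505, 0.2624, 0.019]]
[0.10717656 0.20844469] 6.117412893925042
```

View pics/w1.png

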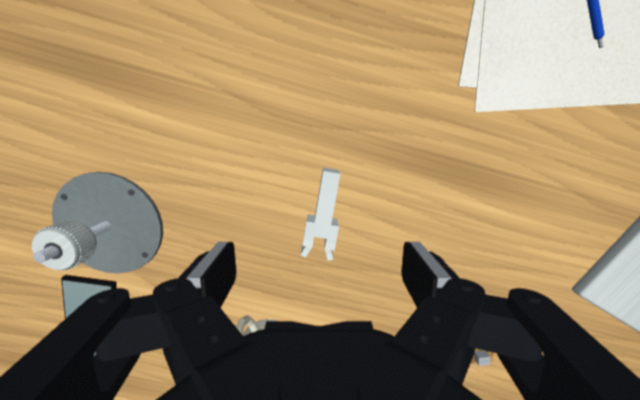

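The block at px (322,215) is clear of its neighbours, and the blob outline of 111 × 40 mm matches. Next I'll descend and grip 74 mm behind the slot point.

```bash
python3 - <<'E'
from h import *
goal(.4787,.26,.178,185.95)
E
```

```text
shift [-0.001   0.0127  0.2023] roll 0.163 yaw now -164.71 tilt [ 1.e-04  0.e+00 -1.e+00] q6 -1.5
```

Emit:
{"op": "apply_moves", "data": {
  "plan": [
    [0.07,-0.001,0.0127,0.02,0.163],
    [0.06,-0.001,0.0127,0.06,0.163],
    [0.06,-0.001,0.0127,0.1,0.163],
    [0.06,-0.001,0.0127,0.14,0.163],
    [0.06,-0.001,0.0127,0.17,0.163],
    [0.06,-0.001,0.0127,0.19,0.163],
    [0.06,-0.001,0.0127,0.2023,0.163],
    [0.06,-0.001,0.0127,0.2023,0.163],
    [0.06,-0.001,0.0127,0.2023,0.163]
  ]
}}

```text
t: 4.25
tool_pos: [0.479, 0.2601, 0.1782]
tool_rot: [0.164, -3.137, 0.0]
contact_force: [-0.2, -0.5, 0.8]
opening: 0.06
grip_force: 0.0
```

```bash
python3 - <<'E'
from h import *
goal(.4787,.26,.178,185.95)
E
```

```text
shift [ 0.0003 -0.0001  0.0002] roll 0.0009 yaw now -174.0 tilt [-0. -0. -1.] q6 -1.315
```

Emit:
{"op": "apply_moves", "data": {
  "plan": [
    [0.03,0,0,0,0],
    [0.01,0,0,0,0],
    [0.01,0,0,0,0],
    [0.01,0,0,0,0],
    [0.01,0,0,0,0],
    [0.01,0,0,0,0]
  ],
  "newtons": 40
}}

```text
t: 4.75
tool_pos: [0.4796, 0.2604, 0.1798]
tool_rot: [-0.165, 3.134, 0.001]
contact_force: [-0.3, -0.0, 6.3]
opening: 0.0191
grip_force: 40.3
```

Emit:
{"op": "apply_moves", "data": {
  "plan": [
    [0.01,0,0,-0.02,0],
    [0.01,0,0,-0.05,0],
    [0.01,0,0,-0.06,0],
    [0.01,0,0,-0.06,0]
  ]
}}

```text
t: 5.08
tool_pos: [0.48, 0.2606, 0.2414]
tool_rot: [-0.165, 3.13, 0.004]
contact_force: [-0.5, -0.2, -1.1]
opening: 0.0192
grip_force: 39.4
```

```bash
python3 - <<'E'
from h import *
goal(.4790,-.003,.235,180); print(telemetry.get_obs()['contact_force'],tcp()[:3,3])
E
```

```text
shift [ 0.0288 -0.262   0.0057] roll 0.1052 yaw now -173.97 tilt [ 0.0067  0.0026 -1.    ] q6 -1.315
[-0.50890068 -0.21924053 -1.13781874] [0.48004848 0.26060417 0.24144137]
```

Emit:
{"op": "apply_moves", "data": {
  "plan": [
    [0.01,0.029,-0.262,0.004,0.105],
    [0.01,0.029,-0.262,0.004,0.105],
    [0.01,0.029,-0.262,0.004,0.105],
    [0.01,0.029,-0.262,0.004,0.105],
    [0.01,0.029,-0.262,0.004,0.105],
    [0.01,0.029,-0.262,0.004,0.105],
    [0.01,0.029,-0.262,0.004,0.105],
    [0.01,0.029,-0.262,0.004,0.105],
    [0.01,0.029,-0.262,0.004,0.105],
    [0.01,0.029,-0.262,0.004,0.105],
    [0.01,0.029,-0.262,0.004,0.105]
  ]
}}

```text
t: 6.0
tool_pos: [0.4771, -0.0024, 0.2332]
tool_rot: [0.003, -3.14, -0.001]
contact_force: [0.2, 0.4, -0.5]
opening: 0.019
grip_force: 39.8
```

```bash
python3 - <<'E'
from h import *
goal(.4790,-.003,.235,180)
p,P=shot('wrist'); cv2.imwrite('pics/w2.png',p['img'])
c=cloud(p,P,np.ones((400,640),bool)); c=c[(abs(c[:,0]-.52)<.14)&(abs(c[:,1])<.04)]
h,e=np.histogram(c[:,2],bins=np.arange(0,.13,.004)); print(dict(zip(e.round(3).tolist(),h.tolist())))
p2,P2=shot('side'); cv2.imwrite('pics/s2.png',cv2.resize(p2['img'][120:270,200:420],None,fx=3.6,fy=3.6))
c=cloud(p2,P2,np.ones((400,640),bool)); c=c[(abs(c[:,0]-.55)<.14)&(abs(c[:,1])<.04)]
E
```

```text
shift [-0.0019 -0.0006 -0.0018] roll 0.0019 yaw now -179.89 tilt [-1.1e-03  5.0e-04 -1.0e+00] q6 -1.734
{0.0: 11473, 0.004: 53, 0.008: 102, 0.012: 0, 0.016: 0, 0.02: 0, 0.024: 0, 0.028: 0, 0.032: 0, 0.036: 0, 0.04: 0, 0.044: 0, 0.048: 0, 0.052: 77, 0.056: 140, 0.06: 112, 0.064: 187, 0.068: 230, 0.072: 277, 0.076: 282, 0.08: 2883, 0.084: 1177, 0.088: 227, 0.092: 206, 0.096: 576, 0.1: 322, 0.104: 827, 0.108: 874, 0.112: 1929, 0.116: 2300, 0.12: 1015, 0.124: 1084}
```

View pics/w2.png

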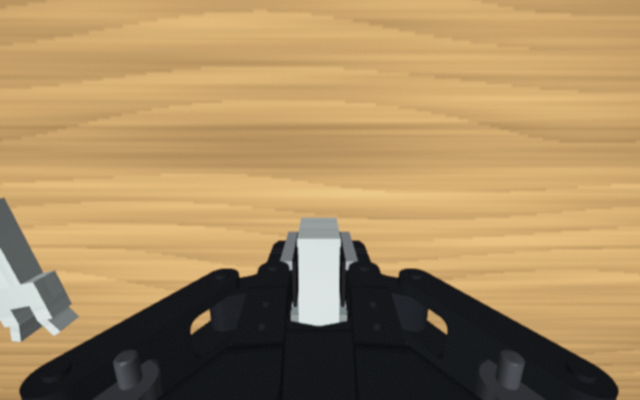

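View pics/s2.png

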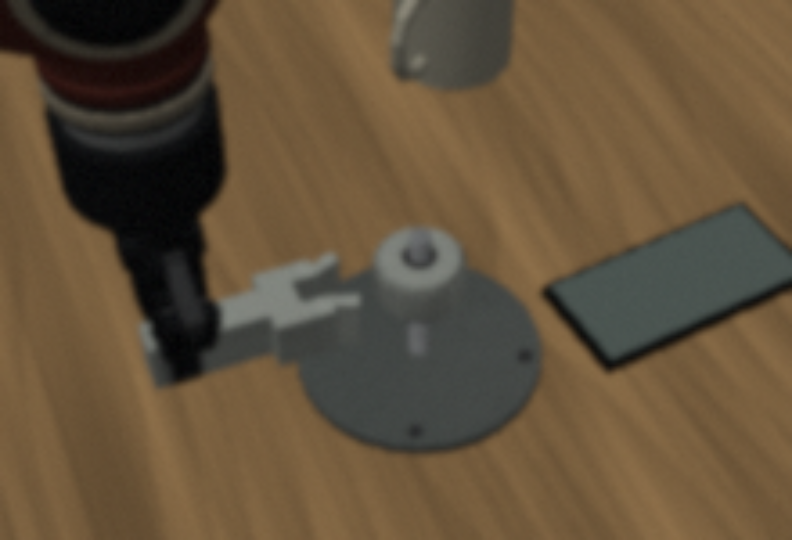

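Emit:
{"op": "apply_moves", "data": {
  "plan": [
    [0.01,0,0.0,0.02,0],
    [0.01,0,0.0,0.036,0],
    [0.01,0,0.0,0.0415,0],
    [0.01,0,0.0,0.0415,0],
    [0.01,0,0.0,0.0415,0],
    [0.01,0,0.0,0.0415,0]
  ]
}}

```text
t: 6.6
tool_pos: [0.4779, -0.0034, 0.1934]
tool_rot: [-0.001, 3.14, -0.0]
contact_force: [-0.3, -0.2, -1.0]
opening: 0.0192
grip_force: 39.8
```

```bash
python3 - <<'E'
from h import *
goal(.5395,-.0027,.1915,180); print(tcp()[:3,3], telemetry.get_obs()['contact_force'])
p,P=shot('wrist')
c=cloud(p,P,np.ones((400,640),bool)); T=tcp(); c=c-T[:3,3]; s=c[(abs(c[:,1])<.008)&(c[:,0]<.0)&(c[:,0]>-.03)&(c[:,2]<-.14)&(c[:,2]>-.165)]
print(len(s),np.median(s,0),s.min(0),s.max(0))
p,P=shot('side'); r=eyes.outline_of('tall_gauge_slot',p)
if r:
    c=cloud(p,P,r[0]['region']); c=c[(c[:,2]>.036)&(c[:,2]<.048)]; print(r[0]['confidence'],len(c),np.median(c,0),c.min(0),c.max(0))
E
```

```text
shift [-0.0616  0.0006  0.002 ] roll 0.0007 yaw now -179.96 tilt [ 1.7e-03 -3.0e-04 -1.0e+00] q6 -1.734
[ 0.4779453  -0.00336223  0.19340809] [-0.27808627 -0.22404201 -1.03894221]
1430 [-1.08023847e-02  5.46018601e-05 -1.49956028e-01] [-0.01632311 -0.00799402 -0.16499203] [-1.01565309e-05  7.98464787e-03 -1.47859068e-01]
0.95 478 [ 0.53741904 -0.00882658  0.04244445] [ 0.46397559 -0.02598218  0.03602395] [0.57407863 0.01503269 0.04581268]
```

Emit:
{"op": "apply_moves", "data": {
  "plan": [
    [0.01,-0.01,0.0005,0.003,0],
    [0.01,-0.02,0.0005,0.003,0],
    [0.01,-0.03,0.0005,0.003,0],
    [0.01,-0.04,0.0005,0.003,0],
    [0.01,-0.047,0.0005,0.003,0],
    [0.01,-0.052,0.0005,0.003,0],
    [0.01,-0.054,0.0005,0.003,0],
    [0.01,-0.056,0.0005,0.003,0],
    [0.01,-0.056,0.0005,0.003,0]
  ]
}}

```text
t: 7.5
tool_pos: [0.5335, -0.003, 0.1893]
tool_rot: [0.0, -3.141, -0.0]
contact_force: [0.2, 0.2, -2.0]
opening: 0.0191
grip_force: 39.9
```

```bash
python3 - <<'E'
from h import *
goal(.5395,-.0027,.189,180); print(tcp()[:3,3], telemetry.get_obs()['contact_force'], telemetry.get_obs()['wrist_torque'])
E
```

```text
shift [-0.006   0.0003  0.0003] roll 0.0003 yaw now -179.99 tilt [-3.e-04  1.e-04 -1.e+00] q6 -1.716
[ 0.53350461 -0.00300681  0.18931066] [ 0.21893497  0.17762901 -1.98653959] [-0.05234217  0.09152972 -0.03161626]
```

Clear so far. Now I'll push in small steps until I feel contact.

Emit:
{"op": "apply_moves", "data": {
  "plan": [
    [0.01,-0.002,0.0,0,0],
    [0.01,-0.004,0.0,0,0],
    [0.01,-0.005,0.0,0,0],
    [0.01,-0.006,0.0,0,0],
    [0.01,-0.006,0.0,0,0]
  ]
}}

```text
t: 7.92
tool_pos: [0.5395, -0.0031, 0.1895]
tool_rot: [-0.0, 3.141, -0.0]
contact_force: [0.1, -1.0, -1.8]
opening: 0.0194
grip_force: 39.9
```

Emit:
{"op": "apply_moves", "data": {
  "plan": [
    [0.01,-0.0005,0.0,0,0],
    [0.01,-0.001,0.0,0,0],
    [0.01,-0.001,0.0,0,0]
  ]
}}

```text
t: 8.17
tool_pos: [0.5404, -0.003, 0.1894]
tool_rot: [0.0, -3.141, 0.0]
contact_force: [0.6, -0.6, -0.3]
opening: 0.0198
grip_force: 39.9
```

Emit:
{"op": "apply_moves", "data": {
  "plan": [
    [0.01,-0.0005,0.0,0,0],
    [0.01,-0.001,0.0,0,0],
    [0.01,-0.001,0.0,0,0]
  ]
}}

```text
t: 8.42
tool_pos: [0.5409, -0.003, 0.1892]
tool_rot: [0.0, -3.139, -0.0]
contact_force: [-4.4, 0.0, 1.2]
opening: 0.0191
grip_force: 40.3
```

Emit:
{"op": "apply_moves", "data": {
  "plan": [
    [0.01,-0.0005,0.0,0,0],
    [0.01,-0.001,0.0,0,0],
    [0.01,-0.001,0.0,0,0]
  ]
}}

```text
t: 8.67
tool_pos: [0.5414, -0.003, 0.1891]
tool_rot: [0.001, -3.137, -0.0]
contact_force: [-9.1, -0.5, 5.6]
opening: 0.0193
grip_force: 40.7
```

Emit:
{"op": "apply_moves", "data": {
  "plan": [
    [0.01,0.002,0,0,0],
    [0.01,0.002,0,0.0005,0],
    [0.01,0.002,0,0.001,0],
    [0.01,0.002,0,0.0015,0],
    [0.01,0.002,0,0.0015,0]
  ]
}}

```text
t: 9.08
tool_pos: [0.5405, -0.0031, 0.188]
tool_rot: [-0.0, 3.142, 0.0]
contact_force: [-2.7, 0.8, 0.4]
opening: 0.0193
grip_force: 40.2
```

```bash
python3 - <<'E'
from h import *
goal(.5395,-.0027,.188,180); print(tcp()[:3,3])
E
```

```text
shift [ 0.001   0.0004 -0.    ] roll 0.0002 yaw now -179.99 tilt [ 0.  0. -1.] q6 -1.714
[ 0.54045135 -0.00305346  0.1879673 ]
```

Emit:
{"op": "apply_moves", "data": {
  "plan": [
    [0.01,0.0005,0,0.0005,0],
    [0.01,0.0005,0,0.001,0],
    [0.01,0.0005,0,0.001,0]
  ]
}}

```text
t: 9.33
tool_pos: [0.5403, -0.003, 0.1879]
tool_rot: [-0.0, 3.141, 0.0]
contact_force: [-4.0, 0.2, 5.4]
opening: 0.0193
grip_force: 40.7
```

Emit:
{"op": "apply_moves", "data": {
  "plan": [
    [0.01,-0.001,0,-0.0005,0],
    [0.01,-0.0015,0,-0.001,0],
    [0.01,-0.0015,0,-0.001,0]
  ],
  "newtons": 20
}}

```text
t: 9.58
tool_pos: [0.5409, -0.003, 0.1879]
tool_rot: [0.001, -3.139, 0.0]
contact_force: [-6.4, 0.4, 4.8]
opening: 0.0192
grip_force: 40.6
```

Emit:
{"op": "apply_moves", "data": {
  "plan": [
    [0.022,0,0,0,0],
    [0.03,0,0,0,0],
    [0.035,0,0,0,0],
    [0.035,0,0,0,0]
  ]
}}

```text
t: 9.92
tool_pos: [0.5417, -0.0031, 0.1881]
tool_rot: [-0.0, 3.14, -0.0]
contact_force: [0.0, -0.3, -0.2]
opening: 0.0351
grip_force: 0.0
```

Emit:
{"op": "apply_moves", "data": {
  "plan": [
    [0.035,0,0,-0.03,0],
    [0.05,0,0,-0.07,0],
    [0.085,0,0,-0.11,0],
    [0.085,-0.02,0,-0.15,-0.12],
    [0.085,-0.045,0,-0.17,-0.24],
    [0.085,-0.072,0,-0.17,-0.36],
    [0.085,-0.072,0,-0.17,-0.48],
    [0.085,-0.072,0,-0.17,-0.6],
    [0.085,-0.072,0,-0.17,-0.72],
    [0.085,-0.072,0,-0.17,-0.84],
    [0.085,-0.072,0,-0.17,-0.96],
    [0.085,-0.072,0,-0.17,-1.08]
  ]
}}

```text
t: 10.92
tool_pos: [0.6135, -0.003, 0.3578]
tool_rot: [-1.623, 2.689, -0.0]
contact_force: [0.5, 0.6, 0.2]
opening: 0.0851
grip_force: 0.0
```

Emit:
{"op": "apply_moves", "data": {
  "plan": [
    [0.085,0,0,0,-0.1],
    [0.085,0,0,0,-0.1],
    [0.085,0,0,0,-0.1]
  ]
}}

```text
t: 11.17
tool_pos: [0.6135, -0.003, 0.3579]
tool_rot: [-1.745, 2.612, -0.0]
contact_force: [-0.5, -0.3, -0.1]
opening: 0.0848
grip_force: 0.0
```

```bash
python3 - <<'E'
from h import *
import numpy as np
p,P=shot('wrist'); cv2.imwrite('pics/w3.png',p['img'])
a=cloud(p,P,np.ones((400,640),bool))
def circ(c,r0):
    from scipy.optimize import least_squares
    return cv2.minEnclosingCircle((c[:,:2]*1000).astype(np.float32))
near=np.hypot(a[:,0]-.613,a[:,1]+.003)
for n,lo,hi,r in(('collar top',.074,.09,.029),('rod',.097,.105,.012)):
    s=a[(a[:,2]>lo)&(a[:,2]<hi)&(near<r)]; print(n,len(s),np.median(s,0).round(4),circ(s,0) if len(s) else '')
s=a[(a[:,2]>.034)&(a[:,2]<.042)&(near<.12)&(abs(a[:,1]+.003)<.03)&(a[:,0]<.6)]; print('block',len(s),np.median(s[:,2]),s.min(0),s.max(0),cv2.minAreaRect((s[:,:2]*1000).astype(np.float32)))
p2,P2=shot('side'); cv2.imwrite('pics/s3.png',cv2.resize(p2['img'][160:260,250:390],None,fx=5.5,fy=5.5,interpolation=2))
b=cloud(p2,P2,np.ones((400,640),bool)); s=b[(b[:,2]>.033)&(b[:,2]<.043)&(abs(b[:,1]+.003)<.024)&(b[:,0]<.65)&(b[:,0]>.5)]; print('side block',len(s),s.min(0),s.max(0),np.percentile(s[:,2],[5,50,95]))
goal(.613,-.003,.3,250)
E
```

```text
collar top 2032 [ 0.6114 -0.0063  0.0829] ((613.0426635742188, -2.9378139972686768), 25.276416778564453)
rod 146 [ 0.6127 -0.003   0.0986] ((612.93603515625, -2.8754172325134277), 6.034553527832031)
block 1300 0.03816494897917322 [ 0.52492757 -0.02364122  0.03407087] [0.59981695 0.01689828 0.04123079] ((561.0786743164062, -8.686708450317383), (72.23283386230469, 41.40596008300781), 9.183788299560547)
side block 480 [ 0.52566401 -0.0257633   0.03305889] [0.63537022 0.0154354  0.04004565] [0.03396587 0.03692344 0.03881805]
shift [0.0002 0.0004 0.0579] roll -0.0435 yaw now -112.49 tilt [ 2.e-04  0.e+00 -1.e+00] q6 -2.875
```

View pics/w3.png

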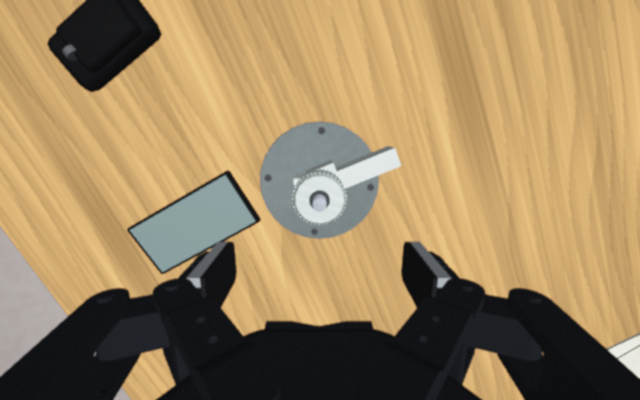

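View pics/s3.png

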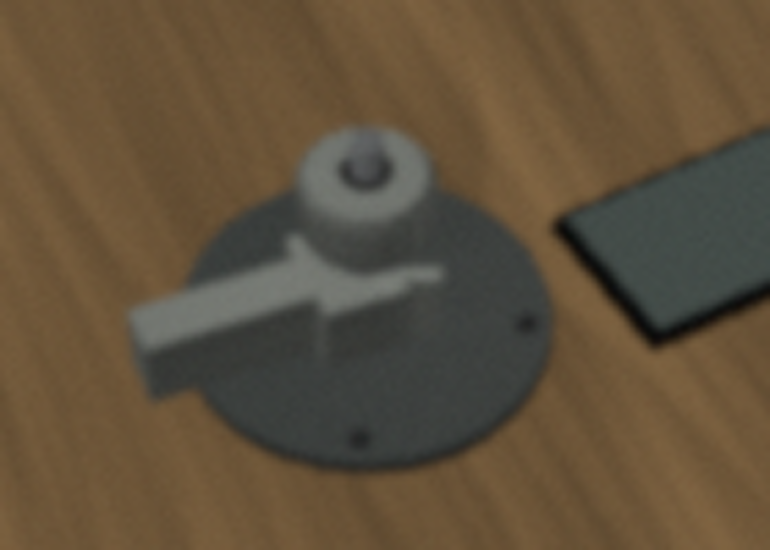

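Block verified home: back at x 0.525 and tips at 0.635 with the rod axis at 0.613; the pictures show it under the collar at px (330,180) wrist. Next I'll grip the collar high enough to stay above the block.

Emit:
{"op": "apply_moves", "data": {
  "plan": [
    [0.085,0.0002,0.0004,0.04,0],
    [0.085,0.0002,0.0004,0.075,0],
    [0.085,0.0002,0.0004,0.105,0],
    [0.085,0.0002,0.0004,0.12,0],
    [0.085,0.0002,0.0004,0.125,0],
    [0.085,0.0002,0.0004,0.125,0],
    [0.055,0.0002,0.0004,0.125,0],
    [0.045,0.0002,0.0004,0.125,0],
    [0.045,0.0002,0.0004,0.125,0],
    [0.045,0.0002,0.0004,0.125,0]
  ],
  "newtons": 40
}}

```text
t: 12.1
tool_pos: [0.6133, -0.0028, 0.2358]
tool_rot: [1.748, -2.61, -0.002]
contact_force: [-4.5, 2.3, 7.3]
opening: 0.0486
grip_force: 40.2
```

Emit:
{"op": "apply_moves", "data": {
  "plan": [
    [0.045,0,0,0,0],
    [0.045,0,0,0,0]
  ]
}}

```text
t: 12.27
tool_pos: [0.6132, -0.0028, 0.2358]
tool_rot: [-1.748, 2.61, 0.001]
contact_force: [-6.1, 1.2, 8.2]
opening: 0.0486
grip_force: 40.2
```

```bash
python3 - <<'E'
from h import *
import time
w=[]
for i in range(4):
    o=telemetry.get_obs(); w.append([*o['wrist_torque'],*o['contact_force']]); eyes.get_image('wrist')
print(np.round(w,3)); goal(.613,-.003,.233,250); print(tcp()[:3,3],o['opening'],o['grip_force'])
E
```

```text
[[ 2.700e-01  1.161e+00 -2.800e-02 -6.056e+00  1.246e+00  8.164e+00]
 [ 2.900e-01  1.164e+00  3.000e-03 -6.571e+00  8.080e-01  7.882e+00]
 [ 3.520e-01  1.094e+00 -3.900e-02 -5.505e+00  1.346e+00  8.711e+00]
 [ 2.600e-01  1.191e+00 -4.100e-02 -6.074e+00  1.717e+00  8.232e+00]]
shift [0.0003 0.0001 0.0028] roll -0.0417 yaw now -112.39 tilt [ 0.e+00  6.e-04 -1.e+00] q6 -2.877
[ 0.61319799 -0.00276241  0.23582155] 0.048820985628891284 40.24237275123596
```

Emit:
{"op": "apply_moves", "data": {
  "plan": [
    [0.045,0,0,-0.0015,0.11],
    [0.045,0,0,-0.0013,0.22],
    [0.045,0,0,-0.001,0.33],
    [0.045,0,0,-0.0006,0.44],
    [0.045,0,0,-0.0003,0.55],
    [0.045,0,0,0.0001,0.66],
    [0.045,0,0,0.0004,0.77],
    [0.045,0,0,0.0008,0.88],
    [0.045,0,0,0.0011,0.99],
    [0.045,0,0,0.0015,1.1],
    [0.045,0,0,0.0018,1.21],
    [0.045,0,0,0.0022,1.32]
  ]
}}

```text
t: 13.47
tool_pos: [0.613, -0.0027, 0.2319]
tool_rot: [0.228, 3.133, 0.002]
contact_force: [-1.4, 2.2, 1.5]
opening: 0.0487
grip_force: 42.8
```

```bash
cat > t.py <<'E'
from h import *
w=[]
for i in range(3):
    o=telemetry.get_obs(); w.append([*o['wrist_torque'],*o['contact_force']]); p=eyes.get_image('wrist')
print(np.mean(w,0).round(3), [round(x[2],3) for x in w]); T=tcp()
print(T[:3,3].round(4),'yaw',np.degrees(np.arctan2(T[1,0],T[0,0])).round(2),o['q'][5].round(3),o['opening'],o['t'])
E
python3 t.py
```

```text
[ 0.401  0.38  -0.04  -2.023  2.579  1.562] [np.float64(0.036), np.float64(-0.039), np.float64(-0.116)]
[ 0.613  -0.0027  0.2318] yaw 172.12 -1.557 0.04899511241958239 13.5667
```

```bash
cat > t.py <<'E'
from h import *
w=[]
for i in range(5):
    o=telemetry.get_obs(); w.append([o['wrist_torque'][2],o['effort'][5],*o['contact_force']]); p=eyes.get_image('wrist') if i<4 else 0
w=np.array(w); T=tcp()
print('mean',w.mean(0).round(4),'eff',w[:,1].round(4),'tz',w[:,0].round(3))
print(T[:3,3].round(4),'yaw',np.degrees(np.arctan2(T[1,0],T[0,0])).round(2),o['q'][5].round(4),round(o['opening'],4),o['t'])
E
python3 t.py
```

```text
mean [-0.047  -0.0254 -3.6412  3.4941  4.7678] eff [ 0.0935 -0.0434 -0.0633 -0.0695 -0.0444] tz [-0.042 -0.08  -0.045 -0.02  -0.048]
[ 0.6131 -0.0027  0.2317] yaw 172.08 -1.5589 0.049 13.8167
```

Emit:
{"op": "apply_moves", "data": {
  "plan": [
    [0.045,0,0,0.0004,0.11],
    [0.045,0,0,0.0007,0.22],
    [0.045,0,0,0.0011,0.33],
    [0.045,0,0,0.0014,0.44],
    [0.045,0,0,0.0018,0.55]
  ]
}}

```text
t: 14.23
tool_pos: [0.6131, -0.0027, 0.23]
tool_rot: [1.067, 2.955, 0.002]
contact_force: [-4.7, 3.7, 4.6]
opening: 0.0484
grip_force: 43.1
```

```bash
python3 t.py
```

```text
mean [-0.0444 -0.0732 -4.4175  3.4373  5.8007] eff [-1.0467  0.3354  0.3886  0.0216 -0.0648] tz [ 0.04  -0.091 -0.054 -0.044 -0.073]
[ 0.6131 -0.0027  0.23  ] yaw 140.56 -1.0087 0.0487 14.4333
```

Emit:
{"op": "apply_moves", "data": {
  "plan": [
    [0.045,0,0,0.0004,0.11],
    [0.045,0,0,0.0007,0.22],
    [0.045,0,0,0.0011,0.33],
    [0.045,0,0,0.0014,0.44],
    [0.045,0,0,0.0016,0.5]
  ]
}}

```text
t: 14.85
tool_pos: [0.6131, -0.0026, 0.2284]
tool_rot: [-1.764, -2.599, -0.002]
contact_force: [-3.8, 3.5, 5.2]
opening: 0.0484
grip_force: 43.2
```

```bash
python3 t.py
```

```text
mean [-0.0694  0.019  -3.4649  3.9042  5.3338] eff [-0.2388  0.2486  0.1835 -0.0252 -0.0732] tz [ 0.055 -0.125 -0.076 -0.086 -0.116]
[ 0.6131 -0.0027  0.2284] yaw 111.91 -0.5087 0.0485 15.05
```

```bash
cat > t.py <<'E'
from h import *
w=[]
for i in range(4):
    o=telemetry.get_obs(); w.append([o['wrist_torque'][2],o['effort'][5],*o['contact_force']]); p=eyes.get_image('wrist') if i<3 else 0
w=np.array(w); T=tcp()
print('tz',w[:,0].mean().round(4),w[:,0].round(3),'eff',w[:,1].round(3),'F',w[:,2:].mean(0).round(1),'z',T[2,3].round(4),'q6',o['q'][5].round(4),o['t'])
E
```

Emit:
{"op": "apply_moves", "data": {
  "plan": [
    [0.045,0,0,0.0001,0.02],
    [0.045,0,0,0.0001,0.04],
    [0.045,0,0,0.0002,0.06],
    [0.045,0,0,0.0003,0.08],
    [0.045,0,0,0.0003,0.1]
  ]
}}

```text
t: 15.47
tool_pos: [0.6132, -0.0026, 0.2281]
tool_rot: [-1.887, -2.511, -0.002]
contact_force: [-4.8, 4.2, 5.3]
opening: 0.0488
grip_force: 43.3
```

```bash
python3 t.py
```

```text
tz -0.0291 [ 0.029  0.023 -0.078 -0.09 ] eff [-0.159  0.083  0.025 -0.051] F [-3.6  4.2  5.3] z 0.2281 q6 -0.4088 15.6167
```

Emit:
{"op": "apply_moves", "data": {
  "plan": [
    [0.045,0,0,0.0001,0.02],
    [0.045,0,0,0.0001,0.04],
    [0.045,0,0,0.0002,0.06],
    [0.045,0,0,0.0003,0.08],
    [0.045,0,0,0.0003,0.1]
  ]
}}

```text
t: 16.03
tool_pos: [0.6132, -0.0026, 0.2278]
tool_rot: [-2.01, -2.414, -0.002]
contact_force: [-3.3, 4.4, 4.1]
opening: 0.048
grip_force: 43.3
```

```bash
python3 t.py
```

```text
tz -0.0097 [ 0.051 -0.016 -0.024 -0.05 ] eff [-0.159  0.083  0.026 -0.051] F [-3.8  4.4  5.2] z 0.2277 q6 -0.3088 16.1833
```

Joint-6 effort at the end of a creep step is very repeatable (-0.159), so it makes a good contact detector.

```bash
cat > e.py <<'E'
from station import telemetry
o=telemetry.get_obs(); print('eff',round(o['effort'][5],4),'tz',round(o['wrist_torque'][2],3),'q6',round(o['q'][5],4),o['t'])
E
```

Emit:
{"op": "apply_moves", "data": {
  "plan": [
    [0.045,0,0,0,0],
    [0.045,0,0,0,0],
    [0.045,0,0,0.0001,0.02],
    [0.045,0,0,0.0001,0.04],
    [0.045,0,0,0.0002,0.06],
    [0.045,0,0,0.0003,0.08],
    [0.045,0,0,0.0003,0.1]
  ]
}}

```text
t: 16.77
tool_pos: [0.6132, -0.0026, 0.2275]
tool_rot: [-2.128, -2.31, -0.002]
contact_force: [-4.2, 3.8, 4.7]
opening: 0.0486
grip_force: 43.2
```

```bash
python3 e.py
```

```text
eff -0.1583 tz 0.087 q6 -0.2081 16.7667
```

Emit:
{"op": "apply_moves", "data": {
  "plan": [
    [0.045,0,0,0,0],
    [0.045,0,0,0,0],
    [0.045,0,0,0.0001,0.02],
    [0.045,0,0,0.0001,0.04],
    [0.045,0,0,0.0002,0.06],
    [0.045,0,0,0.0003,0.08],
    [0.045,0,0,0.0003,0.1]
  ]
}}

```text
t: 17.35
tool_pos: [0.6132, -0.0027, 0.2272]
tool_rot: [-2.241, -2.201, -0.002]
contact_force: [-3.1, 3.0, 5.3]
opening: 0.0485
grip_force: 43.2
```

```bash
python3 e.py
```

```text
eff -0.1581 tz 0.087 q6 -0.1081 17.35
```

Emit:
{"op": "apply_moves", "data": {
  "plan": [
    [0.045,0,0,0,0],
    [0.045,0,0,0,0],
    [0.045,0,0,0.0001,0.02],
    [0.045,0,0,0.0001,0.04],
    [0.045,0,0,0.0002,0.06],
    [0.045,0,0,0.0003,0.08],
    [0.045,0,0,0.0003,0.1]
  ]
}}

```text
t: 17.93
tool_pos: [0.6132, -0.0026, 0.2268]
tool_rot: [-2.348, -2.086, -0.002]
contact_force: [-3.7, 3.8, 5.7]
opening: 0.0483
grip_force: 43.2
```

```bash
python3 e.py
```

```text
eff -0.1578 tz 0.045 q6 -0.0081 17.9333
```

Emit:
{"op": "apply_moves", "data": {
  "plan": [
    [0.045,0,0,0,0],
    [0.045,0,0,0,0],
    [0.045,0,0,0.0001,0.02],
    [0.045,0,0,0.0001,0.04],
    [0.045,0,0,0.0002,0.06],
    [0.045,0,0,0.0003,0.08],
    [0.045,0,0,0.0003,0.1]
  ]
}}

```text
t: 18.52
tool_pos: [0.6132, -0.0026, 0.2265]
tool_rot: [-2.45, -1.966, -0.002]
contact_force: [-3.5, 5.0, 4.9]
opening: 0.049
grip_force: 43.2
```

```bash
python3 e.py
```

```text
eff -0.1574 tz -0.009 q6 0.0919 18.5167
```

Emit:
{"op": "apply_moves", "data": {
  "plan": [
    [0.045,0,0,0,0],
    [0.045,0,0,0,0],
    [0.045,0,0,0.0001,0.02],
    [0.045,0,0,0.0001,0.04],
    [0.045,0,0,0.0002,0.06],
    [0.045,0,0,0.0003,0.08],
    [0.045,0,0,0.0003,0.1]
  ]
}}

```text
t: 19.1
tool_pos: [0.6132, -0.0026, 0.2262]
tool_rot: [-2.545, -1.841, -0.002]
contact_force: [-3.7, 4.6, 4.1]
opening: 0.0488
grip_force: 43.2
```

```bash
python3 e.py
```

```text
eff -0.1572 tz 0.047 q6 0.1919 19.1
```

Emit:
{"op": "apply_moves", "data": {
  "plan": [
    [0.045,0,0,0,0],
    [0.045,0,0,0,0],
    [0.045,0,0,0.0001,0.02],
    [0.045,0,0,0.0001,0.04],
    [0.045,0,0,0.0002,0.06],
    [0.045,0,0,0.0003,0.08],
    [0.045,0,0,0.0003,0.1]
  ]
}}

```text
t: 19.68
tool_pos: [0.6132, -0.0026, 0.2259]
tool_rot: [-2.634, -1.712, -0.002]
contact_force: [-3.0, 4.4, 5.7]
opening: 0.0486
grip_force: 43.2
```

```bash
python3 e.py
```

```text
eff -0.1568 tz 0.114 q6 0.2919 19.6833
```

Emit:
{"op": "apply_moves", "data": {
  "plan": [
    [0.045,0,0,0,0],
    [0.045,0,0,0,0],
    [0.045,0,0,0.0001,0.02],
    [0.045,0,0,0.0001,0.04],
    [0.045,0,0,0.0002,0.06],
    [0.045,0,0,0.0003,0.08],
    [0.045,0,0,0.0003,0.1]
  ]
}}

```text
t: 20.27
tool_pos: [0.6132, -0.0027, 0.2256]
tool_rot: [-2.716, -1.578, -0.002]
contact_force: [-1.8, 3.3, 5.4]
opening: 0.0488
grip_force: 43.2
```

```bash
python3 e.py
```

```text
eff -0.1565 tz 0.054 q6 0.3919 20.2667
```

Emit:
{"op": "apply_moves", "data": {
  "plan": [
    [0.045,0,0,0,0],
    [0.045,0,0,0,0],
    [0.045,0,0,0.0001,0.02],
    [0.045,0,0,0.0001,0.04],
    [0.045,0,0,0.0002,0.06],
    [0.045,0,0,0.0003,0.08],
    [0.045,0,0,0.0003,0.1]
  ]
}}

```text
t: 20.85
tool_pos: [0.6132, -0.0027, 0.2253]
tool_rot: [-2.791, -1.44, -0.002]
contact_force: [-2.9, 4.3, 4.0]
opening: 0.0482
grip_force: 43.2
```

```bash
python3 e.py
```

```text
eff -0.1562 tz -0.002 q6 0.4919 20.85
```

Emit:
{"op": "apply_moves", "data": {
  "plan": [
    [0.045,0,0,0,0],
    [0.045,0,0,0,0],
    [0.045,0,0,0.0001,0.02],
    [0.045,0,0,0.0001,0.04],
    [0.045,0,0,0.0002,0.06],
    [0.045,0,0,0.0003,0.08],
    [0.045,0,0,0.0003,0.1]
  ]
}}

```text
t: 21.43
tool_pos: [0.6132, -0.0027, 0.2249]
tool_rot: [-2.86, -1.298, -0.002]
contact_force: [-2.5, 3.6, 3.9]
opening: 0.0481
grip_force: 43.2
```

```bash
python3 e.py
```

```text
eff -0.1569 tz 0.003 q6 0.5922 21.4333
```

Emit:
{"op": "apply_moves", "data": {
  "plan": [
    [0.045,0,0,0,0],
    [0.045,0,0,0,0],
    [0.045,0,0,0.0001,0.02],
    [0.045,0,0,0.0001,0.04],
    [0.045,0,0,0.0002,0.06],
    [0.045,0,0,0.0003,0.08],
    [0.045,0,0,0.0003,0.1]
  ]
}}

```text
t: 22.02
tool_pos: [0.6132, -0.0027, 0.2246]
tool_rot: [-2.921, -1.154, -0.002]
contact_force: [-2.6, 3.9, 4.8]
opening: 0.0484
grip_force: 43.2
```

```bash
python3 e.py
```

```text
eff -0.1567 tz 0.013 q6 0.6922 22.0167
```

Emit:
{"op": "apply_moves", "data": {
  "plan": [
    [0.045,0,0,0,0],
    [0.045,0,0,0,0],
    [0.045,0,0,0.0001,0.02],
    [0.045,0,0,0.0001,0.04],
    [0.045,0,0,0.0002,0.06],
    [0.045,0,0,0.0003,0.08],
    [0.045,0,0,0.0003,0.1]
  ]
}}

```text
t: 22.6
tool_pos: [0.6132, -0.0027, 0.2243]
tool_rot: [-2.975, -1.006, -0.002]
contact_force: [-3.0, 3.7, 4.2]
opening: 0.0484
grip_force: 43.2
```

```bash
python3 e.py
```

```text
eff -0.1563 tz 0.051 q6 0.7922 22.6
```

Emit:
{"op": "apply_moves", "data": {
  "plan": [
    [0.045,0,0,0,0],
    [0.045,0,0,0,0],
    [0.045,0,0,0.0001,0.02],
    [0.045,0,0,0.0001,0.04],
    [0.045,0,0,0.0002,0.06],
    [0.045,0,0,0.0003,0.08],
    [0.045,0,0,0.0003,0.1]
  ]
}}

```text
t: 23.18
tool_pos: [0.6132, -0.0027, 0.224]
tool_rot: [-3.022, -0.857, -0.002]
contact_force: [-3.5, 4.4, 4.7]
opening: 0.0486
grip_force: 43.2
```

```bash
python3 e.py
```

```text
eff -0.1565 tz 0.063 q6 0.8921 23.1833
```

Emit:
{"op": "apply_moves", "data": {
  "plan": [
    [0.045,0,0,0,0],
    [0.045,0,0,0,0],
    [0.045,0,0,0.0001,0.02],
    [0.045,0,0,0.0001,0.04],
    [0.045,0,0,0.0002,0.06],
    [0.045,0,0,0.0003,0.08],
    [0.045,0,0,0.0003,0.1]
  ]
}}

```text
t: 23.77
tool_pos: [0.6132, -0.0027, 0.2237]
tool_rot: [-3.061, -0.704, -0.002]
contact_force: [-2.4, 4.4, 4.7]
opening: 0.0487
grip_force: 43.2
```

```bash
python3 e.py
```

```text
eff -0.1565 tz 0.032 q6 0.9921 23.7667
```

Emit:
{"op": "apply_moves", "data": {
  "plan": [
    [0.045,0,0,0,0],
    [0.045,0,0,0,0],
    [0.045,0,0,0.0001,0.02],
    [0.045,0,0,0.0001,0.04],
    [0.045,0,0,0.0002,0.06],
    [0.045,0,0,0.0003,0.08],
    [0.045,0,0,0.0003,0.1]
  ]
}}

```text
t: 24.35
tool_pos: [0.6132, -0.0027, 0.2233]
tool_rot: [-3.092, -0.55, -0.002]
contact_force: [-4.1, 4.6, 3.9]
opening: 0.0487
grip_force: 43.2
```

```bash
python3 e.py
```

```text
eff -0.1571 tz 0.028 q6 1.0924 24.35
```

Emit:
{"op": "apply_moves", "data": {
  "plan": [
    [0.045,0,0,0,0],
    [0.045,0,0,0,0],
    [0.045,0,0,0.0001,0.02],
    [0.045,0,0,0.0001,0.04],
    [0.045,0,0,0.0002,0.06],
    [0.045,0,0,0.0003,0.08],
    [0.045,0,0,0.0003,0.1]
  ]
}}

```text
t: 24.93
tool_pos: [0.6132, -0.0027, 0.2231]
tool_rot: [-3.116, -0.395, -0.002]
contact_force: [-2.9, 4.5, 5.0]
opening: 0.0485
grip_force: 43.2
```

```bash
python3 e.py
```

```text
eff -0.125 tz 0.074 q6 1.1924 24.9333
```

Emit:
{"op": "apply_moves", "data": {
  "plan": [
    [0.045,0,0,0,0],
    [0.045,0,0,0,0],
    [0.045,0,0,0.0001,0.02],
    [0.045,0,0,0.0001,0.04],
    [0.045,0,0,0.0002,0.06],
    [0.045,0,0,0.0003,0.08],
    [0.045,0,0,0.0003,0.1]
  ]
}}

```text
t: 25.52
tool_pos: [0.6133, -0.0027, 0.2228]
tool_rot: [-3.132, -0.239, -0.002]
contact_force: [-3.4, 4.1, 5.5]
opening: 0.0486
grip_force: 43.2
```

```bash
python3 e.py
```

```text
eff -0.0799 tz 0.115 q6 1.2922 25.5167
```

Contact is felt: effort rose over the last ~0.17 rad past first touch. 0.17 rad × 3.18 mm/rad × 18 N/mm ≈ 9.8 N, and it can't exceed 11.5 N because the reading was flat up to q6 = 1.09. Releasing.

Emit:
{"op": "apply_moves", "data": {
  "plan": [
    [0.045,0,0,0,0],
    [0.045,0,0,0,0],
    [0.045,0,0,0,0],
    [0.052,0,0,0,0],
    [0.065,0,0,0,0],
    [0.085,0,0,0,0],
    [0.085,0,0,0,0],
    [0.085,0,0,0,0]
  ]
}}

```text
t: 26.18
tool_pos: [0.613, -0.0033, 0.2218]
tool_rot: [3.132, 0.238, 0.0]
contact_force: [-0.8, 0.9, -0.6]
opening: 0.0848
grip_force: 0.0
```

Emit:
{"op": "apply_moves", "data": {
  "plan": [
    [0.085,0,0,-0.03,0],
    [0.085,0,0,-0.06,0],
    [0.085,0,0,-0.1,0],
    [0.085,0,0,-0.14,0],
    [0.085,0,0,-0.15,0],
    [0.085,0,0,-0.15,0]
  ]
}}

```text
t: 26.68
tool_pos: [0.6141, -0.0033, 0.378]
tool_rot: [3.13, 0.238, 0.016]
contact_force: [0.8, 0.6, 0.8]
opening: 0.085
grip_force: 0.0
```

```bash
python3 - <<'E'
from h import *
p,P=shot('wrist'); a=cloud(p,P,np.ones((400,640),bool)); near=np.hypot(a[:,0]-.613,a[:,1]+.003)
s=a[(a[:,2]>.06)&(a[:,2]<.09)&(near<.022)&(near>.01)]; print('collar top',np.median(s,0).round(4))
s=a[(a[:,2]>.034)&(a[:,2]<.042)&(a[:,0]<.588)&(a[:,0]>.5)&(abs(a[:,1]+.003)<.03)]; print('block',len(s),np.median(s[:,2]),s.min(0).round(4),s.max(0).round(4))
t=s[s[:,0]<.58]; 
for x in(.53,.55,.57): q=t[abs(t[:,0]-x)<.004]; print(x,((q.min(0)+q.max(0))/2).round(4),np.median(q[:,2]).round(4))
p2,_=shot('side'); cv2.imwrite('pics/s4.png',cv2.resize(p2['img'][160:260,250:390],None,fx=5.5,fy=5.5,interpolation=2))
o=telemetry.get_obs(); print(o['t'],o['contact_force'],o['opening'])
E
```

```text
collar top [ 0.6148 -0.0026  0.0699]
block 728 0.038316154214801196 [ 0.5246 -0.0133  0.036 ] [0.5817 0.0067 0.0403]
0.53 [ 0.53   -0.0033  0.0381] 0.0383
0.55 [ 0.5501 -0.0032  0.0384] 0.0384
0.57 [ 0.57   -0.0034  0.0382] 0.0383
26.7833 [-1.13556231 -0.19187282 -0.37640537] 0.08484940216582396
```

View pics/s4.png

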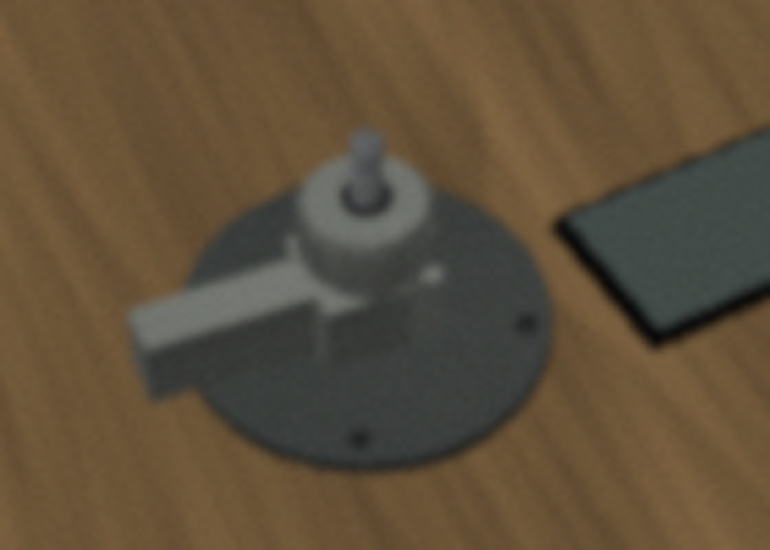

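The side picture shows the collar (px 365,230) down on the block, which is still flat with its back at x 0.525. The gripper is clear, so I'm handing the job in.

```bash
python3 -c "
from station import ctrl; print(ctrl.finish_job())"
```

```text
the job is handed in; nothing more can be done
None
```

The tall gauge block is flat on the foot and fully home against the rod, with the collar spun down to an estimated 10 N nip (worked out from turn past first contact, not measured directly); the gripper is clear of everything and the job was handed in at about 27 s.

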